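Park the fastener crate in its bench bay and bolt it in

TASK

The bench is about to be wheeled away: push the tall, heavy plywood crate along the bench, low near its base so that it slides and never tips, into its bay until it stands square and fully home against the back stop. Then push the red knob to slide the bolt fully shut across the mouth of the bay behind the crate. Do not lift or carry the crate, leave everything else on the bench where it is, and finish clear of it all.

Things in the scene. Friction and masses are not known exactly. Their poses are not given: they have to be found in the camera images.
- crate: Tall plywood crate of fasteners, carrying handle on top: 80 mm deep (its x), 140 mm wide (y), walls 200 mm high, 246 mm over the handle. Heavy, 1 to 1.5 kg: pushed low (under 40 mm) it slides at about 5 to 12 N; pushed much higher it tips. Origin: centre of its underside, on the bench (z = 0). x points the way it is to be pushed (to the robot's left, roughly); z up.
- crate_push (a point): Point low on the crate's flat rear face (at its x = -40 mm, facing away from the bay), mid-width, 25 mm above the bench: a good place to push, towards the crate's +x.
- bay: Parking bay fixed to the bench, lying to the left of the crate and open towards it, no floor of its own: two wooden side battens 160 mm apart inside, 28 mm high, at x = -50 to +50 mm; dark back stop 45 mm high, face at x = +40 mm. Origin: on the bench, centre of the yellow mark; a crate fully home has its origin and axes here. x points into the bay, y left, z up.
- bolt (a joint): How far the slide bolt is shut, m: 0 open, 0.055 fully shut at its stop. It slides along the bay's +y with about 3 N friction and stays where left. An 18 mm square aluminium bar along the bay's y at the bay's x = -57 mm, 9 to 27 mm above the bench, right (-y) of the mouth, far from the robot; shut, its end stands across the mouth, behind the crate, 8 mm clear of it.
- bolt_knob (a point): Centre of the red upright knob near the bolt's outer (-y) end: a round post of 18 mm diameter from 26 to 72 mm above the bench; this point is 49 mm up. Bay frame: x = -57 mm, y = -185 mm plus the joint value. The bar runs on 15 mm past it, below; the knob's -y side is free to be pushed.
- glue: Bystander, to be left alone: a yellow glue bottle with an orange cap, 54 mm across, 165 mm tall, standing beside the bay's right (-y) batten, beyond the bolt: its wall is at least 60 mm from the bolt's centre line. Origin: centre of its underside.
- screwjar: Bystander, to be left alone: an amber glass jar of 62 mm diameter, 85 mm tall, with a steel lid, standing behind the back stop. Origin: centre of its underside.
- hammer: Bystander, to be left alone: a hammer lying on the bench, 270 mm long, handle towards its -x. Origin: on the bench under it.
- paintcan: Bystander, to be left alone: a paint can, 90 mm across, 110 mm tall, standing. Origin: centre of its underside.
- tape: Bystander, to be left alone: a yellow tape measure, 68 x 36 x 60 mm, standing. Origin: centre of its underside.
- mug: Bystander, to be left alone: a blue mug, 80 mm across, 95 mm tall, standing. Origin: centre of its underside.
- offcut: Bystander, to be left alone: a pine offcut lying flat, 170 x 60 x 38 mm. Origin: centre of its underside.

How it is judged (in metres and radians):
On the way, in this order (a step that is already met when the one before it is completed fails the run):
1. the crate stands home in the bay, the bolt still open (x of crate in the frame of bay between -0.008 and 0.008 m and y of crate in the frame of bay between -0.014 and 0.014 m and angle between the x axis of crate and the x axis of bay, either way round below 0.12 rad and angle between crate's own z axis and vertical below 0.05 rad and value of joint bolt below 0.035 m), for 0.2 s.
2. the bolt is slid shut (value of joint bolt above 0.046 m), for 0.2 s.
At the end, for the whole second after the job is handed in: The crate stands upright (within 3 degrees) and at rest on the bay's yellow mark, within 8 mm of the back stop, square within 7 degrees, and the bolt is shut to at least 46 of its 55 mm (x of crate in the frame of bay between -0.008 and 0.008 m and y of crate in the frame of bay between -0.014 and 0.014 m and angle between the x axis of crate and the x axis of bay, either way round below 0.12 rad and angle between crate's own z axis and vertical below 0.05 rad and value of joint bolt above 0.046 m and linear speed of crate below 0.01 m/s); the robot touches nothing.
It fails at once if the crate is tipped (leans more than 9 degrees) (angle between crate's own z axis and vertical above 0.16 rad).
It fails at once if the crate is lifted or carried (its underside more than 10 mm off the bench) (height (world z) of crate above 0.01 m).
It fails at once if a bystander is moved more than 25 mm, or a standing one is tipped (distance of any of glue, screwjar, hammer, paintcan, tape, mug, offcut from where it was at the start of the episode above 0.025 m or angle between any of glue, screwjar, paintcan, tape, mug's own z axis and vertical above 0.5 rad).
It also fails if it takes over 64 s, if anything falls off the work surface, if the arm or the gripper's body presses on something with over 40 N, if the wrist force passes 120 N, or if a joint passes its speed limit or range.

ROBOT

A 6-joint arm with a two-finger parallel gripper is mounted at the origin on the work surface. World frame = base frame: x ahead of the robot, y to its left, z up, the work surface at z = 0. Lengths are in m, angles in degrees, forces in N, time in s.
With the tool pointing down it reaches from about 0.375 to 0.9 m from the base axis. Payload 3.1 kg.
Tool frame: the origin (TCP) lies at the very end of the fingers, on their centre line; the grasp point (between the pads) lies 19 mm behind it (tcp_to_grasp is the distance from the TCP to the grasp point, in m); z points along the fingers, y is the line along which they close (so a half turn about z gives the same grasp; the last joint's range is limited). The gripper opens to 85 mm and grips with 20 to 120 N. Pads are 22 mm wide; open, the fingers measure 114 mm over their backs; the gripper's body (76 mm by 85 mm) begins 54 mm behind the grasp point. The pads swing forward as they close: fully open they stand 13 mm farther back than shut.
Start: joints at [-82.305, 30.224, 82.088, -0, 67.689, -10.227], TCP at [0.192, -0.595, 0.231] pointing down, gripper open.
Joint ranges: [-176.69, 176.69], [-43.24, 126.21], [12.49, 139.97], [-82, 262], [0, 151.66], [-163.58, 163.58]. Speed limits (degrees/s): [159.86, 159.86, 180, 180, 180, 180].

INTERFACE

Orientations are given as [roll, pitch, yaw] about the fixed x, y, z axes, in that order (R = Rz(yaw) Ry(pitch) Rx(roll)).
In Python, from plant import get_state, capture, sign_off, outline_of, tcp_to_grasp gives the robot as it stands.
- The arm moves only by the tool servo_tool, never from a script. Its argument "moves" is a list of rows, each a list of 7 numbers: the shift along the world's x, y, z in units of 8 cm (1.0 is 8 cm), then the turn, a rotation vector about the world's x, y, z in units of pi rad (1.0 is pi rad), then the closure, from 0 (fully open) to 1 (shut). In form: [[x, y, z, rx, ry, rz, claw], ...]. A call has 1 to 10 rows; each row is the pose to reach, as a shift and turn from the pose commanded when the call began, turning the shorter way round; what a row does not reach only later rows make up. A row lasts 1/10 s, in which the tool goes at most 50 mm and 8.59 degrees, less where a joint would pass 70% of its speed; a pose out of reach is approached as far as the arm can. A call with a number of a shift or a turn outside -1 to 1 is refused whole. A call with a gripper value outside its range is refused whole. The fingers move at their own pace and stop on an object; the grip force is fixed at half the most. Time passes only in rows, so rows that repeat a pose let the fingers close. It gives the time, the measured TCP pose, the force, the opening and the grip force at its end, in the units of the state.
- get_state(): the state, without advancing time (a new reading comes with each control period).
- capture(name): name is "side" or "top"; returns a dict with "color" (420x560x3 uint8, blue, green, red), "fov_y" (degrees; the focal length in pixels is half the picture's height over the tangent of half this angle, whatever the lens; pixels are square), "cx", "cy" (the principal point, pixels), "rvec" (rotation vector, rad) and "tvec" (3), from world to camera coordinates, as OpenCV has them. Camera axes: x right, y down, z forward; pixel columns grow to the right and rows downward; lengths in m; the calibration is good to about 2 mm. A picture is of the moment at which its call begins. There is no depth.
- sign_off(): hands the job in; it is judged then, once.
Trained networks look in the newest picture that a camera, given by its name, has taken for a name from the list of things; names that differ only in an ending like _2 or _b are one class to them, and where a whole thing is asked for, a point or a joint stands for the part that bears it (a point fixed in the world has none). Each returns a list of dicts, best first, with "confidence" (0 to 1); they miss things now and then, are a little off and sometimes report something else, mostly with a low value. They report only what shows in the picture. A call takes as long as a camera call.
- outline_of(camera, name): "mask" (420x560 bool, what is visible of it) and "extent" ([left, top, right, bottom] in pixels, round what is visible of it).
The state is a dict: "time": time; "joint_positions": joint angles; "dq": joint speeds; "tau": joint torques, N m; "tcp_pos": TCP position; "ee_rot": TCP orientation; "contact_force": force on the tool from outside, world axes, zero at the start; "moment": the same for the moment, N m; "grip_width": finger opening in m; "grip_force": force on a finger pad.
Only numpy, scipy, OpenCV 4.12 (cv2) and the standard library are available. Lean on these libraries where they do the work, as an engineer would, in place of code of your own. Each camera call takes 0.05 s, during which the arm holds its last target. There are 200 camera calls.

## Working session

There is one attempt and no reset: what is moved stays moved. The work goes in short steps, Python scripts to look and compute and a tool call to move; the robot and the scene stay as the last step left them, time stands still between calls to the robot, and variables do not carry over. Pictures are saved under pics/ and viewed, at most 10 in all, crops included, and the job is handed in when it is done.

Besides the shell and the picture viewer there is one more tool, called after "Call:" as name([rows], argument=value, ...), one row to a line, values as JSON. servo_tool: Moves the arm, as the interface text tells. Shifts and turns lie within -1 to 1; 1 stands for 8 cm of shift or pi rad of turn. Its arguments: {"type":"object","properties":{"moves":{"type":"array"}},"required":["moves"]}

```bash
mkdir -p pics; cat > h.py <<'E'
import numpy as np, cv2
from plant import get_state, capture, sign_off, outline_of, tcp_to_grasp
def cam(n):
    c=capture(n); f=210/np.tan(np.radians(c["fov_y"]/2))
    K=np.array([[f,0,c["cx"]],[0,f,c["cy"]],[0,0,1]]); R=cv2.Rodrigues(np.array(c["rvec"],float))[0]
    return c["color"],K,R,np.array(c["tvec"],float).ravel()
def ray(px,K,R,t,z):
    d=R.T@np.linalg.inv(K)@np.array([px[0],px[1],1.]); o=-R.T@t
    return o+d*(z-o[2])/d[2]
def proj(P,K,R,t):
    P=np.atleast_2d(P); q=(K@(R@P.T+t[:,None])).T; return q[:,:2]/q[:,2:]
E
python3 - <<'E'
from h import *
ims=[]
for n in("top","side"):
    im,K,R,t=cam(n); cv2.imwrite(f"pics/{n}0.png",im); print(n,"cam at",(-R.T@t).round(3),K[0,0])
    for o in("crate","bay","bolt_knob","bolt","glue","screwjar","hammer","paintcan","tape","mug","offcut"):
        r=outline_of(n,o)
        if r:
            m=r[0]["mask"]; ys,xs=np.nonzero(m); print(o,round(r[0]["confidence"],2),r[0]["extent"],"z0 centroid",ray((xs.mean(),ys.mean()),K,R,t,0).round(3))
print(get_state())
E
```

```text
top cam at [0.426 0.004 1.171] 431.9299303860983
crate 0.87 [316.2, 190.5, 359.7, 257.6] z0 centroid [ 0.511 -0.095  0.   ]
bay 0.79 [226.8, 154.1, 280.9, 271.3] z0 centroid [0.518 0.134 0.   ]
bolt_knob 0.53 [272.5, 156.2, 276.3, 190.8] z0 centroid [0.657 0.08  0.   ]
bolt 0.73 [270.6, 157.2, 275.1, 196.3] z0 centroid [0.655 0.08  0.   ]
glue 0.93 [217.6, 155.0, 238.5, 183.3] z0 centroid [0.671 0.202 0.   ]
screwjar 0.73 [197.8, 216.9, 227.8, 240.3] z0 centroid [0.511 0.249 0.   ]
hammer 0.69 [218.3, 157.1, 242.6, 180.2] z0 centroid [0.672 0.201 0.   ]
paintcan 0.57 [419.7, 138.2, 465.6, 178.8] z0 centroid [ 0.679 -0.386  0.   ]
tape 0.83 [139.9, 257.5, 164.3, 292.3] z0 centroid [0.389 0.417 0.   ]
mug 0.93 [152.2, 149.9, 198.5, 181.9] z0 centroid [0.678 0.342 0.   ]
offcut 0.84 [105.6, 183.5, 140.7, 245.3] z0 centroid [0.555 0.494 0.   ]
side cam at [-0.015  0.712  0.896] 472.1104590452021
crate 0.67 [294.0, 128.7, 359.4, 230.4] z0 centroid [ 0.573 -0.197  0.   ]
bay 0.58 [222.4, 199.5, 318.5, 296.9] z0 centroid [0.527 0.123 0.   ]
bolt_knob 0.86 [231.4, 198.9, 256.9, 226.2] z0 cen
[... 592 characters left out ...]
0.562 0.48  0.   ]
{'time': 1.2, 'joint_positions': array([-8.23059841e+01,  3.02240604e+01,  8.20907895e+01, -4.45692263e-04,
        6.76892490e+01, -1.02239422e+01]), 'dq': array([ 0.01997242,  0.00367948,  0.08937246, -0.06809818, -0.09384381,
       -0.01236498]), 'tau': array([-1.86894995e-04, -4.42328310e+01, -1.78417110e+01, -2.38376388e-04,
        9.03573145e-04, -2.76898056e-06]), 'tcp_pos': array([ 0.19233785, -0.59461317,  0.23128723]), 'ee_rot': array([-1.79995893e+02, -3.21772476e-04,  1.79181273e+01]), 'contact_force': array([ 0.69018691,  0.36667738, -0.58310057]), 'moment': array([-0.00686131,  0.02477039, -0.00565643]), 'grip_force': 0.0, 'grip_width': 0.08558878364282478}
```

View pics/top0.png

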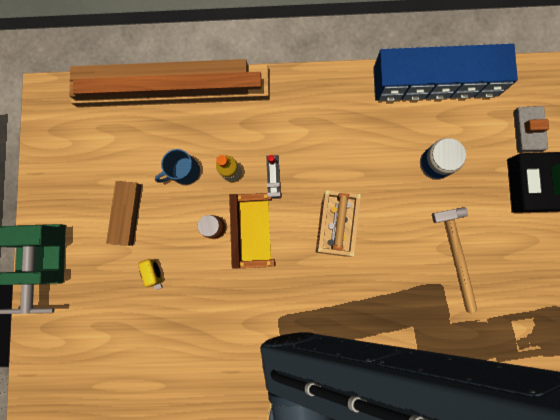

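View pics/side0.png

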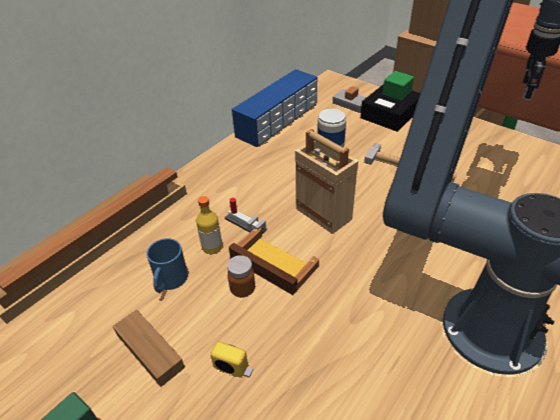

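Top view: the bay's yellow mark is at about (255,230), the red knob at (271,159), the crate at (338,223), and the glue at (227,167). The hammer is at (455,250), behind the crate. The side view agrees. Next I fit the poses.

```bash
cat > fit.py <<'E'
from h import *
from scipy.optimize import minimize
def mask_of(n,o):
    r=outline_of(n,o); return r[0]["mask"] if r else None
def hull(p,K,R,t,D=(.08,.14,.2)):
    x,y,a=p; c,s=np.cos(a),np.sin(a)
    P=np.array([[x+c*i*D[0]/2-s*j*D[1]/2,y+s*i*D[0]/2+c*j*D[1]/2,z] for i in(-1,1) for j in(-1,1) for z in(0,D[2])])
    return P
def crate_fit(views,p0):
    def cost(p):
        e=0
        for m,K,R,t in views:
            h=cv2.convexHull(proj(hull(p,K,R,t),K,R,t).astype(np.float32))
            c=np.zeros(m.shape,np.uint8); S=16
            cv2.fillConvexPoly(c,np.round(h*S).astype(np.int32),1,cv2.LINE_8,4)
            c=cv2.GaussianBlur(c.astype(np.float32),(0,0),1); mm=cv2.GaussianBlur(m.astype(np.float32),(0,0),1)
            e+=np.sum((c-mm)**2)
        return e
    best=min((minimize(cost,q,method="Nelder-Mead",options=dict(initial_simplex=[q,q+[.02,0,0],q+[0,.02,0],q+[0,0,.1]],xatol=1e-4)) for q in [np.array(p0)+[0,0,d] for d in(-.1,.1)]),key=lambda r:r.fun)
    return best.x,best.fun
def yellow(im,K,R,t,box):
    hsv=cv2.cvtColor(im,cv2.COLOR_BGR2HSV); m=cv2.inRange(hsv,(22,190,120),(34,255,255))
    k=np.zeros_like(m); k[box[1]:box[3],box[0]:box[2]]=1; m*=k
    cs,_=cv2.findContours(m,cv2.RETR_EXTERNAL,cv2.CHAIN_APPROX_NONE); c=max(cs,key=cv2.contourArea)[:,0]
    W=np.array([ray(q,K,R,t,0)[:2] for q in c],np.float32); return cv2.minAreaRect(W*1000)
def red(im,K,R,t,box):
    hsv=cv2.cvtColor(im,cv2.COLOR_BGR2HSV); m=(cv2.inRange(hsv,(0,180,90),(6,255,255))|cv2.inRange(hsv,(174,180,90),(180,255,255)))
    k=np.zeros_like(m); k[box[1]:box[3],box[0]:box[2]]=1; ys,xs=np.nonzero(m*k)
    return xs,ys
E
python3 - <<'E'
from fit import *
V=[];red_=[]
for n,yb,rb in(("top",(230,190,285,275),(262,150,285,170)),("side",(235,225,330,295),(225,195,245,220))):
    im,K,R,t=cam(n); m=mask_of(n,"crate"); V.append((m,K,R,t))
    print(n,"yellow",yellow(im,K,R,t,yb))
    xs,ys=red(im,K,R,t,rb); print("red",xs.min(),xs.max(),ys.min(),ys.max(),xs.mean(),ys.mean())
    red_.append(((xs.mean(),ys.mean()),K,R,t))
    s=im[140:290,180:380] if n=="top" else im[120:300,190:390]
    cv2.imwrite(f"pics/{n}1.png",cv2.resize(s,None,fx=4 if n=="top" else 3.3,fy=4 if n=="top" else 3.3,interpolation=cv2.INTER_CUBIC))
A=[K@np.c_[R,t] for _,K,R,t in red_]
X=cv2.triangulatePoints(A[0],A[1],np.array(red_[0][0]),np.array(red_[1][0])); print("knob",(X[:3]/X[3]).ravel())
# top (handle excluded) alone & both
print(crate_fit(V,(.5,-.09,1.4))); print(crate_fit(V[:1],(.5,-.09,1.4)))
E
```

```text
top yellow ((497.236083984375, 130.73301696777344), (158.8506317138672, 77.4709701538086), 1.2480345964431763)
red 268 273 155 161 270.61764705882354 157.85294117647058Traceback (most recent call last):
  File "<stdin>", line 5, in <module>
  File "fit.py", line 24, in yellow
    cs,_=cv2.findContours(m,cv2.RETR_EXTERNAL,cv2.CHAIN_APPROX_NONE); c=max(cs,key=cv2.contourArea)[:,0]
                                                                        ~~~^^^^^^^^^^^^^^^^^^^^^^^^
ValueError: max() iterable argument is empty
```

View pics/top1.png

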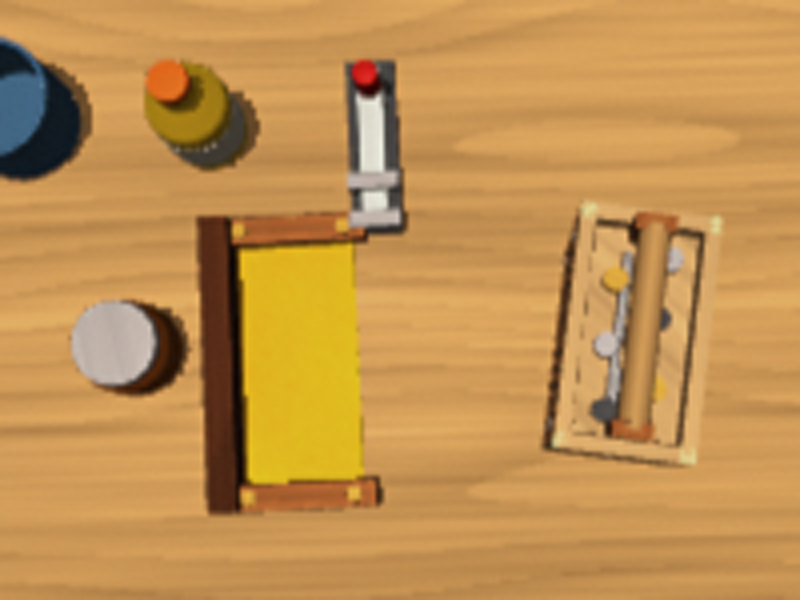

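The crop shows crate top-rim corners near crop (588,203), (720,218), (692,463) and (556,445). The yellow mark runs from (238,248) to (363,482). The crate is turned a few degrees against the bay.

```bash
sed -i 's/(22,190,120)/(22,150,90)/; s/(34,255,255)/(32,255,255)/' fit.py
python3 - <<'E'
from fit import *
V=[];red_=[]
def u(q): return (180+(q[0]+.5)/4-.5,140+(q[1]+.5)/4-.5)
for n,yb,rb in(("top",(230,190,285,275),(262,150,285,170)),("side",(235,225,330,295),(225,195,245,220))):
    im,K,R,t=cam(n); m=mask_of(n,"crate"); V.append((m,K,R,t))
    xs,ys=red(im,K,R,t,rb); print("red",len(xs)); red_.append(((xs.mean(),ys.mean()),K,R,t))
    if n=="top":
        for nm,z,cs in(("crate",.2,[(588,203),(720,218),(692,463),(556,445)]),("yellow",0,[(238,250),(354,241),(363,481),(247,485)]),("stoptop",.045,[(198,218),(230,218),(241,512),(210,512)]),("battenR",.028,[(232,221),(366,213)]),("battenL in",.028,[(240,487),(378,479)]),("barknob",.072,[(365,75)]),("bar",.018,[(371,95),(373,170)])):
            print(nm,[ray(u(c),K,R,t,z)[:2].round(4).tolist() for c in cs])
        hsv=cv2.cvtColor(im,cv2.COLOR_BGR2HSV); mm=cv2.inRange(hsv,(22,190,120),(34,255,255)); 
        E=[]
        for r in range(205,256):
            c=np.nonzero(mm[r,230:285])[0]
            if len(c): E.append([*ray((230+c[0]-.5,r),K,R,t,0)[:2],*ray((230+c[-1]+.5,r),K,R,t,0)[:2]])
        E=np.array(E); 
        for k in(0,2):
            p=np.polyfit(E[:,k],E[:,k+1],1); print("yellow edge slope dy/dx",p, "y at .5",np.polyval(p,.5))
A=[K@np.c_[R,t] for _,K,R,t in red_]
X=cv2.triangulatePoints(A[0],A[1],np.array(red_[0][0]),np.array(red_[1][0])); print("knob",(X[:3]/X[3]).ravel())
print(crate_fit(V,(.5,-.09,1.4))); print(crate_fit(V[:1],(.5,-.09,1.4)))
im=cv2.imread("pics/side0.png")
cv2.imwrite("pics/side1.png",cv2.resize(im[120:300,190:390],None,fx=3.3,fy=3.3,interpolation=cv2.INTER_CUBIC))
E
```

```text
red 34
crate [[0.571, -0.0555], [0.56, -0.1295], [0.4232, -0.1077], [0.4352, -0.0327]]
yellow [[0.576, 0.1728], [0.5797, 0.093], [0.4165, 0.0904], [0.4159, 0.1689]]
stoptop [[0.5924, 0.1926], [0.5917, 0.1714], [0.399, 0.1667], [0.3995, 0.1869]]
battenR [[0.5921, 0.1726], [0.5947, 0.0824]]
battenL in [[0.4149, 0.1696], [0.4178, 0.0784]]
barknob [[0.6788, 0.078]]
bar [[0.6772, 0.0778], [0.6254, 0.0776]]
yellow edge slope dy/dx [0.02260753 0.15817664] y at .5 0.16948040678170834
yellow edge slope dy/dx [0.02612745 0.07873884] y at .5 0.09180256466776823
red 22
knob [0.68073595 0.07876385 0.06949453]
(array([ 0.499055  , -0.08148509,  1.40405072]), np.float64(244.8278350830078))
(array([ 0.49676064, -0.08029006,  1.41374993]), np.float64(16.497093200683594))
```

View pics/side1.png

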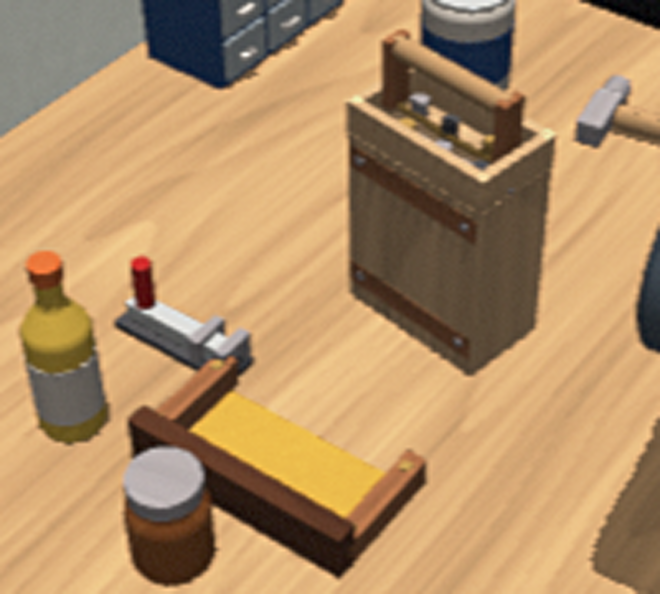

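```bash
cat >> h.py <<'E'
from scipy.spatial.transform import Rotation as Ro
def goal(psi,th): # psi push heading deg, th tilt deg
    s=np.radians(psi); return Ro.from_rotvec(np.radians(th)*np.array([np.sin(s),-np.cos(s),0]))*Ro.from_euler("xyz",[180,0,psi],degrees=True)
def delta(p,psi,th):
    s=get_state(); R0=Ro.from_euler("xyz",s["ee_rot"],degrees=True)
    return ((np.array(p)-s["tcp_pos"])/.08).round(3),((goal(psi,th)*R0.inv()).as_rotvec()/np.pi).round(4)
E
python3 - <<'E'
from h import *
print(delta((.478,-.20,.2),80.8,40))
E
```

```text
(array([ 3.571,  4.933, -0.391]), array([ 0.1771, -0.152 ,  0.3344]))
```

Call:
servo_tool([
  [0.7, 0.98, 0, 0.0354, -0.0304, 0.0669, 0],
  [0.7, 0.98, 0, 0.0354, -0.0304, 0.0669, 0],
  [0.7, 0.98, 0, 0.0354, -0.0304, 0.0669, 0],
  [0.7, 0.98, 0, 0.0354, -0.0304, 0.0669, 0],
])

```text
time: 2.0
tcp_pos: [0.2486, -0.5161, 0.2315]
ee_rot: [-176.4, -7.5, 29.8]
contact_force: [-0.0, 0.0, -0.4]
grip_width: 0.0852
grip_force: 0.0
```

Call:
servo_tool([
  [0.7, 0.98, 0, 0.0354, -0.0304, 0.0669, 0],
  [0.7, 0.98, 0, 0.0354, -0.0304, 0.0669, 0],
  [0.7, 0.98, 0, 0.0354, -0.0304, 0.0669, 0],
  [0.7, 0.98, 0, 0.0354, -0.0304, 0.0669, 0],
])

```text
time: 2.4
tcp_pos: [0.3042, -0.4388, 0.2313]
ee_rot: [-174.4, -15.6, 41.4]
contact_force: [0.4, -0.9, 0.5]
grip_width: 0.0856
grip_force: 0.0
```

Call:
servo_tool([
  [0.7, 0.98, 0, 0.0354, -0.0304, 0.0669, 0],
  [0.7, 0.98, 0, 0.0354, -0.0304, 0.0669, 0],
  [0.7, 0.98, 0, 0.0354, -0.0304, 0.0669, 0],
  [0.7, 0.98, 0, 0.0354, -0.0304, 0.0669, 0],
])

```text
time: 2.8
tcp_pos: [0.3602, -0.3609, 0.2312]
ee_rot: [-174.1, -23.9, 53.3]
contact_force: [0.3, -1.8, 0.8]
grip_width: 0.0854
grip_force: 0.0
```

Call:
servo_tool([
  [0.7, 0.98, 0, 0.0354, -0.0304, 0.0669, 0],
  [0.7, 0.98, 0, 0.0354, -0.0304, 0.0669, 0],
  [0.7, 0.98, 0, 0.0354, -0.0304, 0.0669, 0],
  [0.7, 0.98, 0, 0.0354, -0.0304, 0.0669, 0],
])

```text
time: 3.2
tcp_pos: [0.4162, -0.2826, 0.2311]
ee_rot: [-175.8, -32.2, 66.2]
contact_force: [0.1, 0.0, -0.6]
grip_width: 0.0853
grip_force: 0.0
```

Call:
servo_tool([
  [0.75, 0.98, 0, 0.0354, -0.0304, 0.0669, 0],
  [0.75, 0.98, 0, 0.0354, -0.0304, 0.0669, 0],
  [0.75, 0.98, 0, 0.0354, -0.0304, 0.0669, 0],
  [0.75, 0.98, 0, 0.0354, -0.0304, 0.0669, 0],
  [0.75, 0.98, 0, 0.0354, -0.0304, 0.0669, 0],
  [0.75, 0.98, 0, 0.0354, -0.0304, 0.0669, 0],
])

```text
time: 3.8
tcp_pos: [0.4758, -0.2045, 0.2315]
ee_rot: [179.9, -39.9, 80.7]
contact_force: [-0.1, -0.6, 0.7]
grip_width: 0.0852
grip_force: 0.0
```

```bash
python3 - <<'E'
from h import *
s=get_state(); print(s["time"],s["tcp_pos"],s["joint_positions"].round(1),s["contact_force"]); print(delta((.478,-.20,.015),80.8,40))
E
```

```text
3.8 [ 0.4758059  -0.2044873   0.23154652] [-52.2  32.7  90.6  28.1  86.8 -52.1] [-0.10059516 -0.58909828  0.69442462]
(array([ 0.027,  0.056, -2.707]), array([0.0006, 0.0001, 0.0009]))
```

Call:
servo_tool([
  [0, 0, -1, 0, 0, 0, 0],
  [0, 0, -1, 0, 0, 0, 0],
  [0, 0, -1, 0, 0, 0, 0],
])

```text
time: 4.1
tcp_pos: [0.4743, -0.2023, 0.1488]
ee_rot: [-179.6, -40.2, 80.4]
contact_force: [0.2, -0.2, 0.2]
grip_width: 0.0858
grip_force: 0.0
```

Call:
servo_tool([
  [0, 0, -1, 0, 0, 0, 0],
  [0, 0, -1, 0, 0, 0, 0],
  [0, 0, -1, 0, 0, 0, 0],
])

```text
time: 4.4
tcp_pos: [0.4753, -0.2025, 0.07]
ee_rot: [-179.7, -40.2, 80.6]
contact_force: [-0.1, 0.1, 0.7]
grip_width: 0.0856
grip_force: 0.0
```

Call:
servo_tool([
  [0.03, 0.05, -0.35, 0, 0, 0, 0],
  [0.03, 0.05, -0.7, 0, 0, 0, 0],
  [0.03, 0.05, -0.7, 0, 0, 0, 0],
  [0.03, 0.05, -0.7, 0, 0, 0, 0],
])

```text
time: 4.8
tcp_pos: [0.4795, -0.1995, 0.0173]
ee_rot: [179.9, -40.0, 80.9]
contact_force: [0.7, -0.7, -0.2]
grip_width: 0.0856
grip_force: 0.0
```

```bash
python3 - <<'E'
from fit import *
s=get_state(); print(s["time"],s["tcp_pos"],s["ee_rot"],s["joint_positions"].round(1),s["contact_force"])
im,K,R,t=cam("top"); im2,*_=cam("side")
cv2.imwrite("pics/m2.png",np.hstack([cv2.resize(im[150:290,240:440],None,fx=2,fy=2),cv2.resize(im2[80:220,250:450],None,fx=2,fy=2)]))
E
```

```text
4.8 [ 0.47947459 -0.1994862   0.01726295] [179.85714411 -39.97346299  80.85868258] [-51.6  52.1  94.8  31.4  66.  -63.9] [ 0.68367756 -0.656123   -0.18873036]
```

View pics/m2.png

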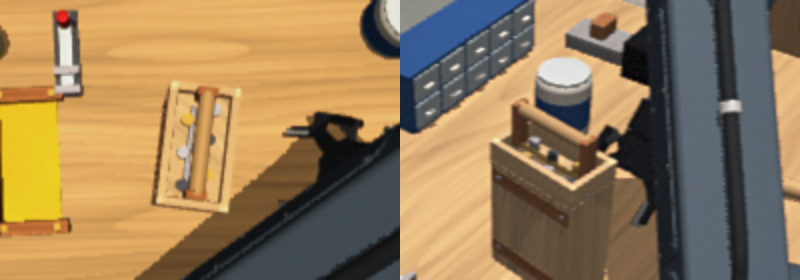

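The picture shows the tool behind the crate, with the fingers low and tilted tip-forward, and nothing else nearby. Next I close the gap to contact.

Call:
servo_tool([
  [0.03, 0.2, 0, 0, 0, 0, 0],
  [0.06, 0.4, 0, 0, 0, 0, 0],
  [0.08, 0.5, 0, 0, 0, 0, 0],
  [0.1, 0.6, 0, 0, 0, 0, 0],
  [0.11, 0.7, 0, 0, 0, 0, 0],
  [0.11, 0.7, 0, 0, 0, 0, 0],
])

```text
time: 5.5
tcp_pos: [0.4872, -0.141, 0.0154]
ee_rot: [-179.9, -40.1, 80.9]
contact_force: [-0.8, -0.0, 0.0]
grip_width: 0.0853
grip_force: 0.0
```

Call:
servo_tool([
  [0.01, 0.05, 0, 0, 0, 0, 0],
  [0.02, 0.1, 0, 0, 0, 0, 0],
  [0.02, 0.15, 0, 0, 0, 0, 0],
  [0.03, 0.2, 0, 0, 0, 0, 0],
])

```text
time: 5.9
tcp_pos: [0.4899, -0.1265, 0.0153]
ee_rot: [180.0, -40.0, 80.8]
contact_force: [0.8, 0.1, 0.1]
grip_width: 0.0856
grip_force: 0.0
```

Call:
servo_tool([
  [0.01, 0.05, 0, 0, 0, 0, 0],
  [0.02, 0.1, 0, 0, 0, 0, 0],
  [0.02, 0.15, 0, 0, 0, 0, 0],
  [0.03, 0.2, 0, 0, 0, 0, 0],
])

```text
time: 6.3
tcp_pos: [0.4931, -0.1139, 0.015]
ee_rot: [179.7, -39.6, 81.0]
contact_force: [-3.2, -10.4, 4.6]
grip_width: 0.0856
grip_force: 5.2
```

Call:
servo_tool([
  [0.01, 0.06, 0, 0, 0, 0.002, 0],
  [0.02, 0.12, 0, 0, 0, 0.004, 0],
  [0.03, 0.18, 0, 0, 0, 0.006, 0],
  [0.04, 0.24, 0, 0, 0, 0.008, 0],
  [0.045, 0.3, 0, 0, 0, 0.01, 0],
  [0.05, 0.36, 0, 0, 0, 0.012, 0],
  [0.055, 0.42, 0, 0, 0, 0.014, 0],
  [0.06, 0.48, 0, 0, 0, 0.016, 0],
  [0.065, 0.54, 0, 0, 0, 0.018, 0],
  [0.07, 0.6, 0, 0, 0, 0.02, 0],
])

```text
time: 7.3
tcp_pos: [0.5005, -0.0666, 0.015]
ee_rot: [179.6, -39.5, 84.5]
contact_force: [-0.2, -9.5, 3.2]
grip_width: 0.0854
grip_force: 4.8
```

```bash
cat > chk.py <<'E'
from fit import *
import sys
s=get_state(); print(s["time"],s["tcp_pos"].round(4),s["ee_rot"].round(1),s["joint_positions"].round(0),s["contact_force"].round(1))
im,K,R,t=cam("top"); cv2.imwrite("pics/cur.png",im); m=mask_of("top","crate"); v=[(m,K,R,t)]
x,f=crate_fit(v,[float(sys.argv[1]),float(sys.argv[2]),1.5])
b=np.array([.497,.1306]); a=1.595; Rb=np.array([[np.cos(a),np.sin(a)],[-np.sin(a),np.cos(a)]])
print("crate",x.round(4),"err",round(f),"bay frame mm",(Rb@(x[:2]-b)*1000).round(1),"deg",np.degrees(x[2]-a).round(2))
E
python3 chk.py .5 -.03
```

```text
7.3 [ 0.5005 -0.0666  0.015 ] [179.6 -39.5  84.5] [-40.  51. 102.  39.  58. -64.] [-0.2 -9.5  3.2]
crate [ 0.5053 -0.0283  1.46  ] err 190 bay frame mm [-159.    -4.5] deg -7.73
```

Call:
servo_tool([
  [0.0, 0.06, 0, 0, 0, 0.0025, 0],
  [-0.005, 0.12, 0, 0, 0, 0.005, 0],
  [-0.01, 0.18, 0, 0, 0, 0.0075, 0],
  [-0.015, 0.24, 0, 0, 0, 0.01, 0],
  [-0.02, 0.3, 0, 0, 0, 0.0125, 0],
  [-0.02, 0.36, 0, 0, 0, 0.015, 0],
  [-0.025, 0.42, 0, 0, 0, 0.0175, 0],
  [-0.03, 0.48, 0, 0, 0, 0.02, 0],
  [-0.035, 0.54, 0, 0, 0, 0.0225, 0],
  [-0.04, 0.6, 0, 0, 0, 0.025, 0],
])

```text
time: 8.4
tcp_pos: [0.4983, -0.0186, 0.0149]
ee_rot: [179.5, -39.5, 89.0]
contact_force: [0.5, -9.8, 3.3]
grip_width: 0.0854
grip_force: 4.8
```

```bash
python3 chk.py .5 .02
```

```text
8.4 [ 0.4983 -0.0186  0.0149] [179.5 -39.5  89. ] [-35.  51. 104.  39.  57. -65.] [ 0.5 -9.8  3.3]
crate [0.4992 0.0222 1.4962] err 463 bay frame mm [-108.4    0.4] deg -5.66
```

View pics/cur.png

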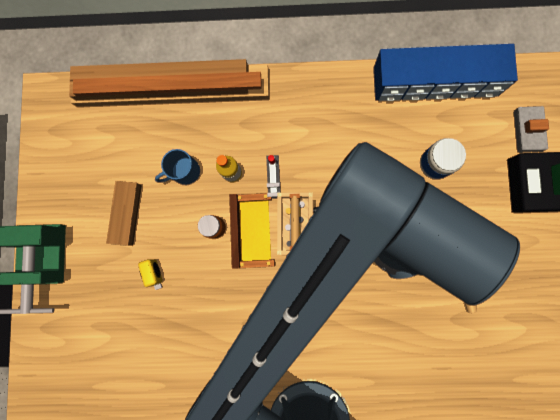

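The wrist hides the crate's rear half in the top view, and the front rim is visible around (277,193)-(275,253). I measure the front top edge instead.

```bash
cat > edge.py <<'E'
from fit import *
s=get_state(); print(s["time"],s["tcp_pos"].round(4),s["ee_rot"].round(1),s["contact_force"].round(1))
im,K,R,t=cam("top"); m=mask_of("top","crate")
rows=np.nonzero(m.any(1))[0]; P=[]
for r in rows[5:-5]:
    P.append(ray((np.nonzero(m[r])[0][0]-.5,r),K,R,t,.2)[:2])
P=np.array(P); k=np.ones(len(P),bool)
for _ in range(4):
    p=np.polyfit(P[k,0],P[k,1],1); e=abs(P[:,1]-np.polyval(p,P[:,0])); k=e<max(.0015,2*np.median(e))
yaw=90+np.degrees(np.arctan(p[0]))
ys=[ray((np.nonzero(m[:,c])[0][0],np.nonzero(m[:,c])[0][0]-.5),K,R,t,.2)[0] for c in range(0)]
far=ray((np.nonzero(m)[1].min()+8,rows[0]-.5),K,R,t,.2)[0]; near=ray((np.nonzero(m)[1].min()+8,rows[-1]+.5),K,R,t,.2)[0]
print("crate yaw",yaw,"n",k.sum(),"front y at x=.5",np.polyval(p,.5),"x range",near,far)
im2,K2,R2,t2=cam("side"); m2=mask_of("side","crate")
print(np.c_[crate_fit([(m2,K2,R2,t2)],(.5,np.polyval(p,.5)-.04,np.radians(yaw)))[0]].T)
cv2.imwrite("pics/e%d.png"%(s["time"]*10),np.hstack([cv2.resize(im[180:265,215:315],None,fx=4,fy=4),cv2.resize(im2[130:300,200:400],None,fx=2,fy=2)]))
E
python3 edge.py; ls pics
```

```text
8.5 [ 0.498  -0.0175  0.0149] [179.5 -39.6  89. ] [ 2.3 -5.   1.8]
crate yaw 88.64076573012646 n 52 front y at x=.5 0.05995875505054389 x range 0.4291082533215156 0.5690945122354606
[[0.50457727 0.01487768 1.48405651]]
cur.png
e85.png
m2.png
side0.png
side1.png
top0.png
top1.png
```

Call:
servo_tool([
  [0.0, 0.06, 0, 0, 0, 0.002, 0],
  [-0.0, 0.12, 0, 0, 0, 0.004, 0],
  [-0.005, 0.18, 0, 0, 0, 0.006, 0],
  [-0.005, 0.24, 0, 0, 0, 0.008, 0],
  [-0.01, 0.3, 0, 0, 0, 0.01, 0],
  [-0.01, 0.36, 0, 0, 0, 0.012, 0],
  [-0.01, 0.42, 0, 0, 0, 0.014, 0],
  [-0.015, 0.48, 0, 0, 0, 0.014, 0],
  [-0.015, 0.54, 0, 0, 0, 0.014, 0],
  [-0.015, 0.6, 0, 0, 0, 0.014, 0],
])

```text
time: 9.7
tcp_pos: [0.4966, 0.0298, 0.0148]
ee_rot: [179.5, -39.5, 91.6]
contact_force: [1.0, -9.7, 3.8]
grip_width: 0.0855
grip_force: 5.1
```

```bash
python3 edge.py; ls pics|grep e9
```

```text
9.7 [0.4966 0.0298 0.0148] [179.5 -39.5  91.6] [ 1.  -9.7  3.8]
crate yaw 89.25958520497466 n 53 front y at x=.5 0.10906087289131448 x range 0.42152535623026116 0.5683861368682744
[[0.50134018 0.06373246 1.56055257]]
e97.png
```

View pics/e97.png

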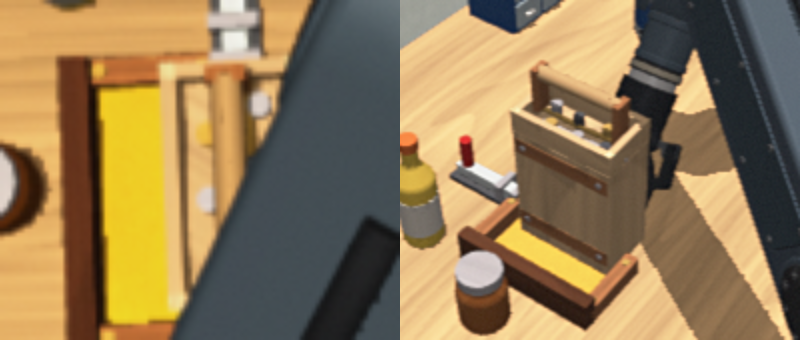

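The crate is entering squarely between the battens. I carry on to the stop.

Call:
servo_tool([
  [0.0, 0.06, 0, 0, 0, 0, 0],
  [-0.0, 0.12, 0, 0, 0, 0, 0],
  [-0.005, 0.18, 0, 0, 0, 0, 0],
  [-0.005, 0.24, 0, 0, 0, 0, 0],
  [-0.01, 0.3, 0, 0, 0, 0, 0],
  [-0.01, 0.36, 0, 0, 0, 0, 0],
  [-0.01, 0.42, 0, 0, 0, 0, 0],
  [-0.015, 0.48, 0, 0, 0, 0, 0],
  [-0.015, 0.54, 0, 0, 0, 0, 0],
  [-0.015, 0.6, 0, 0, 0, 0, 0],
])

```text
time: 10.9
tcp_pos: [0.4952, 0.0782, 0.0149]
ee_rot: [179.6, -39.6, 91.6]
contact_force: [-0.6, -11.0, 3.0]
grip_width: 0.0853
grip_force: 5.1
```

Call:
servo_tool([
  [0.0, 0.03, 0, 0, 0, 0, 0],
  [0, 0.06, 0, 0, 0, 0, 0],
  [0, 0.09, 0, 0, 0, 0, 0],
  [0, 0.12, 0, 0, 0, 0, 0],
])

```text
time: 11.3
tcp_pos: [0.4951, 0.0879, 0.0149]
ee_rot: [179.6, -39.6, 91.6]
contact_force: [0.1, -10.5, 3.3]
grip_width: 0.0851
grip_force: 5.1
```

Call:
servo_tool([
  [0.0, 0.02, 0, 0, 0, 0, 0],
  [0, 0.04, 0, 0, 0, 0, 0],
])

```text
time: 11.5
tcp_pos: [0.495, 0.0911, 0.0149]
ee_rot: [179.6, -39.6, 91.6]
contact_force: [-0.4, -9.6, 3.6]
grip_width: 0.0854
grip_force: 5.1
```

Call:
servo_tool([
  [0.0, 0.02, 0, 0, 0, 0, 0],
  [0, 0.03, 0, 0, 0, 0, 0],
])

```text
time: 11.7
tcp_pos: [0.495, 0.0934, 0.0148]
ee_rot: [179.6, -39.6, 91.6]
contact_force: [-0.7, -14.2, 6.1]
grip_width: 0.0854
grip_force: 7.0
```

Call:
servo_tool([
  [0.0, 0.015, 0, 0, 0, 0, 0],
  [0, 0.015, 0, 0, 0, 0, 0],
])

```text
time: 11.9
tcp_pos: [0.4951, 0.0934, 0.0148]
ee_rot: [179.5, -39.5, 91.6]
contact_force: [-1.0, -15.8, 5.6]
grip_width: 0.0854
grip_force: 7.9
```

```bash
python3 edge.py
```

```text
11.9 [0.4951 0.0934 0.0148] [179.5 -39.5  91.6] [ -1.  -15.8   5.6]
crate yaw 91.76997564361308 n 36 front y at x=.5 0.17166265345093673 x range 0.4589410194142638 0.5635040597323508
[[0.50532851 0.11947443 1.57675988]]
```

The force rose to 15 N with no further travel, and the front edge is at y≈0.1717, yaw 91.8°, so the crate is home. I retreat now and check.

Call:
servo_tool([
  [0.0, -0.2, 0, 0, 0, 0, 0],
  [0.01, -0.5, 0, 0, 0, 0, 0],
  [0.02, -1, 0, 0, 0, 0, 0],
  [0.02, -1, 0, 0, 0, 0, 1],
  [0.02, -1, 0.35, 0, 0, 0, 1],
  [0.02, -1, 0.35, 0, 0, 0, 1],
])

```text
time: 12.7
tcp_pos: [0.4944, 0.0176, 0.045]
ee_rot: [179.8, -40.0, 91.5]
contact_force: [0.1, -0.0, 0.3]
grip_width: 0.0442
grip_force: 0.0
```

Call:
servo_tool([
  [0.4, -0.3, 0.1, 0, 0, 0, 1],
  [0.8, -0.3, 0.1, 0, 0, 0, 1],
  [0.95, -0.3, 0.1, 0, 0, 0, 1],
  [0.95, -0.3, 0.1, 0, 0, 0, 1],
])

```text
time: 13.1
tcp_pos: [0.5713, -0.0061, 0.0508]
ee_rot: [179.8, -39.9, 91.6]
contact_force: [-0.4, 0.3, 0.2]
grip_width: 0.0002
grip_force: 0.0
```

```bash
python3 edge.py; python3 - <<'E'
from fit import *
im,K,R,t=cam("top");im2,K2,R2,t2=cam("side")
cv2.imwrite("pics/v1.png",np.hstack([cv2.resize(im[60:340,190:470],None,fx=1.4,fy=1.4),cv2.resize(im2[50:330,160:440],None,fx=1.4,fy=1.4)]))
E
```

```text
13.1 [ 0.5713 -0.0061  0.0508] [179.8 -39.9  91.6] [-0.4  0.3  0.2]
crate yaw 91.4740148322542 n 53 front y at x=.5 0.17179807794746899 x range 0.42317385664962975 0.565806208346047
[[0.5058831  0.11831157 1.55724254]]
```

View pics/v1.png

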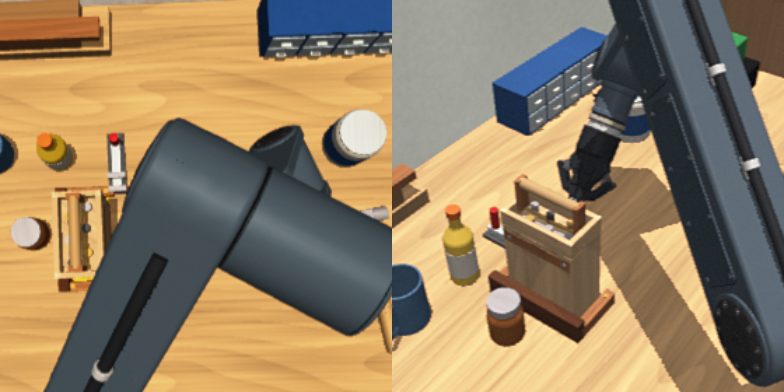

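The crate stands home and square, and the bolt is open with its knob at crop (115,138) in the left picture. I move around to the far side of the knob with the gripper shut.

Call:
servo_tool([
  [0.5, 0, 0, 0, 0, 0, 1],
  [1, 0, 0, 0, 0, 0, 1],
  [1, 0, 0, 0, 0, 0, 1],
  [1, 0, 0, 0, 0, 0, 1],
])

```text
time: 13.8
tcp_pos: [0.6494, -0.006, 0.051]
ee_rot: [-180.0, -40.0, 91.5]
contact_force: [-0.5, 0.4, 0.6]
grip_width: 0.0002
grip_force: 0.0
```

Call:
servo_tool([
  [0.5, 0, 0, 0, 0, 0, 1],
  [1, 0, -0.1, 0, 0, 0, 1],
  [1, 0, -0.13, 0, 0, 0, 1],
  [1, 0, -0.13, 0, 0, 0, 1],
])

```text
time: 14.2
tcp_pos: [0.7279, -0.0058, 0.0396]
ee_rot: [-179.7, -40.1, 91.3]
contact_force: [-0.2, 1.2, -0.8]
grip_width: -0.0002
grip_force: 0.0
```

Call:
servo_tool([
  [0, 0.3, 0, 0, 0, 0, 1],
  [0, 0.6, 0, 0, 0, 0, 1],
  [0, 0.8, 0, 0, 0, 0, 1],
  [0, 0.8, 0, 0, 0, 0, 1],
])

```text
time: 14.6
tcp_pos: [0.7277, 0.0614, 0.0412]
ee_rot: [-179.8, -40.1, 91.5]
contact_force: [0.2, 0.0, -1.0]
grip_width: -0.0
grip_force: 0.0
```

```bash
python3 - <<'E'
from fit import *
im,K,R,t=cam("top");im2,K2,R2,t2=cam("side")
s=get_state(); print(s["time"],s["tcp_pos"],s["contact_force"],s["joint_positions"].round(0))
cv2.imwrite("pics/v2.png",np.hstack([cv2.resize(im[80:280,190:390],None,fx=2,fy=2),cv2.resize(im2[110:310,170:370],None,fx=2,fy=2)]))
E
```

```text
14.7 [0.72931883 0.05827186 0.04111031] [-0.11971846 -0.68544811 -0.55577011] [-19.  57.  70.  39.  74. -39.]
```

View pics/v2.png

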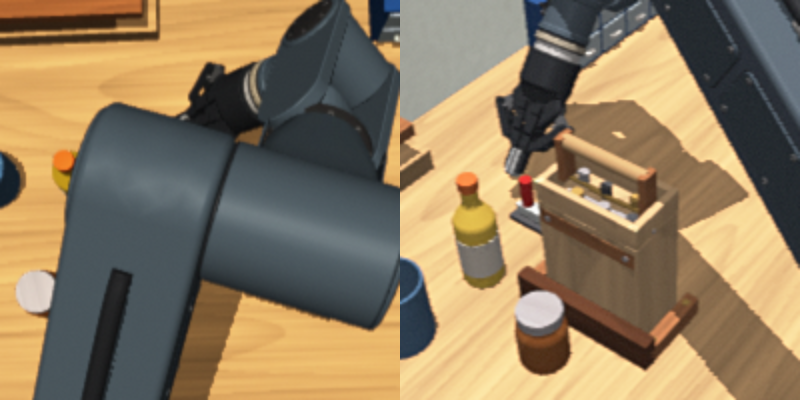

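Side view: the shut fingertips at crop (515,170) are just beyond the red knob at (527,190) and clear of the glue. I move to the knob's line, then push toward the robot.

Call:
servo_tool([
  [0, 0.2, 0, 0, 0, 0, 1],
  [0, 0.38, 0, 0, 0, 0, 1],
  [0, 0.38, 0, 0, 0, 0, 1],
  [-0.1, 0.375, 0, 0, 0, 0, 1],
  [-0.2, 0.375, 0, 0, 0, 0, 1],
  [-0.25, 0.37, 0, 0, 0, 0, 1],
  [-0.3, 0.37, 0, 0, 0, 0, 1],
  [-0.35, 0.37, 0, 0, 0, 0, 1],
  [-0.4, 0.37, 0, 0, 0, 0, 1],
  [-0.45, 0.37, 0, 0, 0, 0, 1],
])

```text
time: 15.7
tcp_pos: [0.6949, 0.0866, 0.041]
ee_rot: [179.8, -39.9, 91.5]
contact_force: [3.3, -2.0, -1.1]
grip_width: 0.0006
grip_force: 1.7
```

Call:
servo_tool([
  [-0.05, 0, 0, 0, 0, 0, 1],
  [-0.1, 0, 0, 0, 0, 0, 1],
  [-0.15, -0.005, 0, 0, 0, 0, 1],
  [-0.2, -0.005, 0, 0, 0, 0, 1],
  [-0.25, -0.005, 0, 0, 0, 0, 1],
  [-0.3, -0.01, 0, 0, 0, 0, 1],
  [-0.35, -0.01, 0, 0, 0, 0, 1],
  [-0.4, -0.01, 0, 0, 0, 0, 1],
])

```text
time: 16.5
tcp_pos: [0.6617, 0.0865, 0.0411]
ee_rot: [180.0, -40.0, 91.5]
contact_force: [4.1, -2.5, 1.1]
grip_width: 0.0003
grip_force: 1.7
```

Call:
servo_tool([
  [-0.04, 0, 0, 0, 0, 0, 1],
  [-0.08, 0, 0, 0, 0, 0, 1],
  [-0.12, 0, 0, 0, 0, 0, 1],
])

```text
time: 16.8
tcp_pos: [0.6522, 0.0866, 0.041]
ee_rot: [180.0, -40.0, 91.4]
contact_force: [3.1, -1.9, 1.6]
grip_width: -0.0002
grip_force: 1.7
```

Call:
servo_tool([
  [-0.02, 0, 0, 0, 0, 0, 1],
  [-0.04, 0, 0, 0, 0, 0, 1],
])

```text
time: 17.0
tcp_pos: [0.6518, 0.0864, 0.0412]
ee_rot: [179.6, -39.9, 91.5]
contact_force: [10.6, 1.8, -2.4]
grip_width: -0.0001
grip_force: 5.2
```

Call:
servo_tool([
  [-0.02, 0, 0, 0, 0, 0, 1],
  [-0.04, 0, 0, 0, 0, 0, 1],
])

```text
time: 17.2
tcp_pos: [0.6518, 0.0862, 0.0413]
ee_rot: [179.2, -39.9, 91.5]
contact_force: [17.6, 3.6, -4.4]
grip_width: -0.0004
grip_force: 8.2
```

The bolt is at its stop: TCP x holds at 0.6518 while the force rises. I withdraw in +x first, then -y and up.

Call:
servo_tool([
  [0.2, 0, 0, 0, 0, 0, 1],
  [0.5, 0, 0, 0, 0, 0, 1],
  [0.5, -0.4, 0, 0, 0, 0, 1],
  [0.5, -0.9, 0.2, 0, 0, 0, 1],
  [0.5, -1, 0.6, 0, 0, 0, 1],
  [0.5, -1, 0.6, 0, 0, 0, 1],
])

```text
time: 17.8
tcp_pos: [0.6867, 0.0048, 0.0921]
ee_rot: [179.8, -40.0, 91.5]
contact_force: [1.1, -0.5, -0.2]
grip_width: -0.0
grip_force: 0.0
```

Call:
servo_tool([
  [0, -0.5, 0.3, 0, 0, 0, 1],
  [0, -1, 0.6, 0, 0, 0, 1],
  [0, -1, 1, 0, 0, 0, 1],
  [0, -1, 1, 0, 0, 0, 1],
  [0, -1, 1, 0, 0, 0, 1],
])

```text
time: 18.3
tcp_pos: [0.6845, -0.0722, 0.1686]
ee_rot: [-179.8, -40.1, 91.4]
contact_force: [1.0, -0.2, -1.7]
grip_width: 0.0002
grip_force: 0.0
```

Call:
servo_tool([
  [-0.5, -0.5, 0.5, 0, 0, 0, 1],
  [-0.5, -1, 1, 0, 0, 0, 1],
  [-0.5, -1, 1, 0, 0, 0, 1],
  [-0.5, -1, 1, 0, 0, 0, 1],
  [-0.5, -1, 1, 0, 0, 0, 1],
])

```text
time: 18.8
tcp_pos: [0.6449, -0.1517, 0.247]
ee_rot: [-179.7, -40.1, 91.3]
contact_force: [0.1, 0.4, -0.7]
grip_width: 0.0001
grip_force: 0.0
```

```bash
python3 edge.py; python3 - <<'E'
from fit import *
im,K,R,t=cam("top");im2,K2,R2,t2=cam("side")
xs,ys=red(im2,K2,R2,t2,(200,180,275,250)); print("knob via side z=.049",ray((xs.mean(),ys.mean()),K2,R2,t2,.049),len(xs))
cv2.imwrite("pics/v3.png",np.hstack([cv2.resize(im[80:280,190:390],None,fx=2,fy=2),cv2.resize(im2[110:310,170:370],None,fx=2,fy=2)]))
E
```

```text
18.8 [ 0.6449 -0.1517  0.247 ] [-179.7  -40.1   91.3] [ 0.1  0.4 -0.7]
crate yaw 89.98483760022354 n 39 front y at x=.5 0.17097005276387436 x range 0.42540034114488107 0.5635040597323508
[[0.5076885  0.11519036 1.64897023]]
knob via side z=.049 [nan nan nan] 0<stdin>:3: RuntimeWarning: Mean of empty slice.
  ret = ret.dtype.type(ret / rcount)
```

View pics/v3.png

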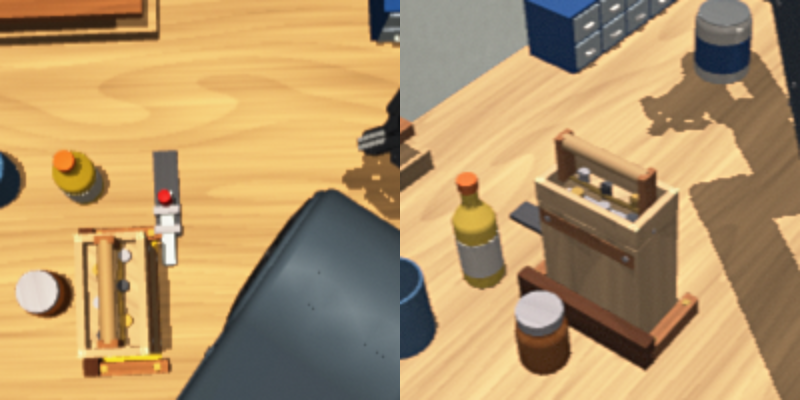

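The picture shows the crate square against the stop. The knob has slid about 52 mm, to crop (165,197), and the bar crosses the mouth behind the crate. The arm is clear and the bystanders are unmoved, so I hand in.

```bash
python3 -c "
from plant import sign_off
print(sign_off())"
```

```text
the job is handed in; nothing more can be done
None
```

The crate was slid square and home against the back stop, the bolt pushed shut to its stop behind it, the arm withdrawn clear, and the job handed in; the hand-in returned no verdict.

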